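Lock the herb slicer's knife disc for cleaning

ROBOT

A 6-joint arm with a two-finger parallel gripper is mounted at the origin on the work surface. World frame = base frame: x ahead of the robot, y to its left, z up, the work surface at z = 0. Lengths are in m, angles in rad, forces in N, time in s.
With the tool pointing down it reaches from about 0.25 to 0.775 m from the base axis. Payload 4 kg.
Tool frame: the origin (TCP) lies midway between the tips of the shut fingers; the grasp point (between the pads) lies 19 mm behind it (robot.grasp_offset is the distance from the TCP to the grasp point, in m); z points along the fingers, y is the direction in which the jaws open and shut (so a half turn about z gives the same grasp; the last joint's range is limited). The gripper opens to 94 mm and grips with 3 to 60 N. Pads are 16 mm wide; open, the fingers measure 119 mm over their backs; the gripper's body (75 mm by 177 mm) begins 78 mm behind the grasp point.
Start: joints at [1.144, 0.087, 1.371, -0, 1.684, -0.103], TCP at [0.175, 0.521, 0.206] pointing down, gripper open.
Joint ranges: [-3.1, 3.1], [-0.76, 2.03], [0.27, 2.55], [-1.08, 4.22], [0.17, 2.65], [-2.57, 2.57]. Speed limits (rad/s): [2.79, 2.79, 3.14, 3.14, 3.14, 3.14].

INTERFACE

Orientations are given as [roll, pitch, yaw] about the fixed x, y, z axes, in that order (R = Rz(yaw) Ry(pitch) Rx(roll)).
In Python, from bench import status, viewer, order, robot gives the robot as it stands. The module is installed in compiled form; this text tells all that it offers.
- The arm moves only by the tool move_arm, never from a script. Its argument "targets" is a list of rows, each a list of 3 entries, a list of its own where there are three numbers: the shift along the tool's x, y, z in mm, then the turn, a rotation vector about the tool's x, y, z in degrees, then the opening, from -1 (shut) to 1 (fully open). A call has 1 to 20 rows; each row is the pose to reach, as a shift and turn from the pose commanded when the call began, along the tool's axes at that moment; what a row does not reach only later rows make up. A row lasts 1/8 s, in which the tool goes at most 62.5 mm and 10.7 degrees, less where a joint would pass 70% of its speed; a pose out of reach is approached as far as the arm can. A call with a gripper value outside its range is refused whole. The fingers move at their own pace and stop on an object; the grip force is fixed at half the most. Time passes only in rows, so rows that repeat a pose let the fingers close. It gives the time, the measured TCP pose, the force and the opening at its end, in the units of the state.
- status.get_obs(): the state, without advancing time (a new reading comes with each control period).
- viewer.snapshot(name): name is "side" or "top" or "wrist"; returns the picture (420x560x3 uint8, red, green, blue); there is no depth.
- viewer.camera_model(name): a dict with "K" (3x3 intrinsics, pixels), "xyz" and "attitude" of the camera in the world; the wrist camera has in their place "T_tool_cam" (4x4, takes a point from camera to tool coordinates, whose origin is the TCP and whose axes are the flange's). Camera axes: x right, y up, looking along -z (the intrinsics and any distortion apply to the point x, -y, -z); pixel columns grow to the right and rows downward; lengths in m; the calibration is good to about 2 mm. The wrist camera is an equidistant fisheye: a pixel r from the principal point sees the ray r / f radians off the axis. A picture is of the moment at which its call begins: read the wrist's pose just before it. camera_model takes no time and is no camera call.
- order.close_job(): hands the job in, once; it reports no verdict.
The state is a dict: "time": time; "joint_positions": joint angles; "qvel": joint speeds; "joint_torque": joint torques, N m; "tool_pos": TCP position; "ee_rot": TCP orientation; "wrist_force": force on the tool from outside, world axes, zero at the start; "wrist_torque": the same for the moment, N m; "width": finger opening in m.
Only numpy, scipy, OpenCV 4.12 (cv2) and the standard library are available. Lean on these libraries where they do the work, as an engineer would, in place of code of your own. Each camera call takes 0.05 s, during which the arm holds its last target. There are 200 camera calls.

TASK

The feed cover of the herb slicer is off so that its blades can be cleaned. Lock the knife disc: push the disc round by its raised black grip until the slot in its rim faces the brass locking bar, then push the bar by its red tab fully home into the slot. It is all pushing with the fingertips, nothing is picked up: keep off the two blades, do not lift the disc off its spindle, and leave everything else on the bench where it is.

Things in the scene. Friction and masses are not known exactly. Their poses are not given: they have to be found in the camera images.
- slicer: Bench herb slicer, fixed: steel housing 250 (x) by 230 (y) mm, flat deck 146 mm above the table, lower grey motor cowl behind (to x = 222 mm), panel on its -x side, chute on +y, locking bar on -y. Origin on the table, exactly under the disc's vertical axis. On the deck stand two hinge lugs (22 mm high, at x = 115, y = +-45 mm) and a cover switch (14 mm high, at x = -112 mm).
- knife_disc (a joint): Turn of the horizontal steel knife disc about its vertical axis, rad, anticlockwise seen from above is positive, without end stops. At 0 (or any whole turn) its slot faces the locking bar exactly. It turns either way, needs about 0.07 Nm (a push of about 1.5 N on the grip) and stays where it is left. The disc is 170 mm across and 10 mm thick, its top 162 mm above the table.
- disc_lift (a joint): How far the disc has been lifted off its spindle seat, m. 0 = seated; it is held down only by its weight (0.9 kg).
- slot (a point): Middle of the bottom of the slot in the disc's rim, 64.5 mm from the axis and 157 mm above the table; it turns with the disc. The slot is 19 mm wide, flared to 31 mm at the rim, 20 mm deep, open at the top and bottom; an orange painted stripe on the disc runs from the hub to it. There is only one slot.
- grip_a (a point): One end of the black grip: a straight bar across the disc over its axis, at a right angle to the slot, 130 mm long, 16 mm wide, its top 34 mm above the disc (196 mm above the table); a round hub 44 mm across and 40 mm high stands at its middle. This point lies on its top, on its centre line, 60 mm from the axis, 90 degrees anticlockwise (seen from above) of the slot.
- grip_b (a point): The other end of the black grip, 60 mm from the axis, 90 degrees clockwise of the slot.
- lock_bar (a joint): Travel of the brass locking bar towards the disc's axis, straight along the slicer's +y, m. 0 = withdrawn (nose 12 mm outside the disc's rim), 0.031 = fully home, at its end stop. Needs about 1.5 N plus a little for speed; stays where it is left. The disc blocks it unless the slot is in line; the tapered nose draws the disc in if the slot is up to about 8 mm off at the rim.
- bar_nose (a point): Middle of the nose of the locking bar (bar 15 mm wide, 9 mm high, nose tapered to 9 mm), 157 mm above the table. When home it lies 66 mm from the disc's axis, at the bottom of the slot.
- bar_tab (a point): Middle of the outer face (looking to the slicer's -y, away from the disc) of the bar's upright red tab: the face to push, 186 mm above the table. The tab is 36 mm wide across the bar, 8 mm thick, from 152.5 to 198 mm above the table; the space outside it is free. The bar's guide between tab and disc is 172 mm high.
- blade_a: Knife blade on the disc, 48 by 16 mm, 3 mm proud of the disc's top. Origin in the middle of its underside, 53 mm from the axis, 135 degrees anticlockwise of the slot, long side radial. Not to be touched.
- blade_b: The second blade, alike, 45 degrees clockwise of the slot, long side radial. Not to be touched.
- feed_cover: White round feed cover taken off the slicer, 200 mm across, with two steel feed tubes up to 84 mm high, lying loose on the table. Origin at the centre of its underside.
- slice_tray: Loose steel tray under the chute, 160 by 120 by 45 mm. Origin at the centre of its underside.
- screwdriver: Loose screwdriver, 160 mm, lying across the flat top of the slicer's motor cowl (130 mm above the table). Origin at its middle, at the underside.
- blade_tin: Loose tin for spare blades, blue with a steel lid, 104 by 69 by 26 mm. Origin at the centre of its underside.
- brush: Loose cleaning brush, 150 mm long, lying. Origin at its middle, at the underside.
- herb_jar: Loose white porcelain jar with a blue lid, 98 mm across, 154 mm high. Origin at the centre of its underside.
- mortar: Loose brass mortar with its pestle, 108 mm across, 150 mm high. Origin at the centre of its underside.
- scale_pan: Loose shallow steel scale pan, 130 mm across, 20 mm high. Origin at the centre of its underside.

How it is judged:
On the way, in this order (a step that is already met when the one before it is completed fails the run):
1. the slot of the knife disc faces the nose of the locking bar (within 8 mm sideways) (x of slot in the frame of slicer between -0.008 and 0.008 m and y of slot in the frame of slicer below 0 m), for 0.1 s.
2. the locking bar has been pushed home into the slot (value of joint lock_bar above 0.028 m and horizontal distance between bar_nose and slot below 0.006 m), for 0.1 s.
At the end, for the whole second after the job is handed in: The locking bar is within 3 mm of fully home, its nose at the bottom of the disc's slot (within 6 mm of it); the disc sits on its spindle (lifted less than 3 mm); disc and bar are at rest (all of step 2 and value of joint disc_lift below 0.003 m and velocity of joint lock_bar below 0.005 m/s and velocity of joint knife_disc between -0.05 and 0.05 rad/s); the robot touches nothing.
It fails at once if a blade is touched (more than 1 N) (contact force between anything else and blade_a above 1 N or contact force between anything else and blade_b above 1 N).
It fails at once if the knife disc is lifted off its seat (more than 5 mm) (value of joint disc_lift above 0.005 m).
It fails at once if something else on the bench is moved or lifted (more than 15 mm) (distance of any of feed_cover, slice_tray, screwdriver, blade_tin, brush, herb_jar, mortar, scale_pan from where it was at the start of the episode above 0.015 m).
It also fails if it takes over 51 s, if anything falls off the work surface, if the arm or the gripper's body presses on something with over 40 N, if the wrist force passes 120 N, or if a joint passes its speed limit or range.

## Working session

There is one attempt and no reset: what is moved stays moved. The work goes in short steps, Python scripts to look and compute and a tool call to move; the robot and the scene stay as the last step left them, time stands still between calls to the robot, and variables do not carry over. Pictures are saved under pics/ and viewed, about 8 in all and at most 12, crops included, and the job is handed in when it is done.

Besides the shell and the picture viewer there is one more tool, called as name(argument=value, ...) on one line, values as JSON. move_arm: Moves the arm, as the interface text tells. Its arguments: {"type":"object","properties":{"targets":{"type":"array"}},"required":["targets"]}

```bash
mkdir -p pics; cat > h.py <<'E'
import numpy as np,cv2
from bench import status,viewer
from scipy.spatial.transform import Rotation as R
def cam(n):
    c=viewer.camera_model(n); return c
def snap(n,f):
    im=viewer.snapshot(n); cv2.imwrite('pics/'+f+'.png',im[:,:,::-1]); return im
E
python3 - <<'E'
from h import *
o=status.get_obs(); print(o)
for n in('side','top','wrist'):
    print(n,viewer.camera_model(n)); 
a=snap('top','top0'); b=snap('side','side0')
E
```

```text
{'time': 0.0, 'joint_positions': array([ 1.14392487e+00,  8.79520762e-02,  1.37221336e+00,  1.46703860e-06,
        1.68357246e+00, -1.03073686e-01]), 'qvel': array([-3.11303759e-05,  4.51059528e-04,  2.70805013e-04, -4.52976915e-04,
        5.25647324e-04, -1.72979869e-03]), 'joint_torque': array([-7.74532327e-04, -3.40179062e+01, -3.02426541e+01,  7.15816137e-02,
        3.30827152e-02, -1.63471327e-04]), 'tool_pos': array([0.17476378, 0.52093941, 0.2043265 ]), 'ee_rot': array([-3.13945895e+00, -2.22176558e-04,  2.81779481e+00]), 'wrist_force': array([-0.69622605, -0.2936737 , -0.49603244]), 'wrist_torque': array([-0.05306169,  0.02110674,  0.04366184]), 'width': 0.09385985311305431}
side {'K': array([[521.27060821,   0.        , 276.06382943],
       [  0.        , 521.27060821, 206.27345752],
       [  0.        ,   0.        ,   1.        ]]), 'xyz': array([0.94142035, 0.22031025, 1.40511115]), 'attitude': array([3.18802878e-01, 6.81420585e-04, 2.09744464e+00])}
top {'K': array([[416.61246995,   0.        , 279.27159177],
       [  0.        , 416.61246995, 210.95222903],
       [  0.        ,   0.        ,   1.        ]]), 'xyz': array([0.34745021, 0.00351043, 1.42085422]), 'attitude': array([ 0.18537123,  0.01560088, -1.5883076 ])}
wrist {'K': array([[325.1922621 ,   0.        , 281.98786846],
       [  0.        , 325.1922621 , 212.25496881],
       [  0.        ,   0.        ,   1.        ]]), 'T_tool_cam': array([[ 1.55918287e-03,  9.57403986e-01,  2.88747600e-01,
         8.49349195e-02],
       [ 9.99998576e-01, -1.67921845e-03,  1.68000663e-04,
        -6.54779555e-04],
       [ 6.45714803e-04,  2.88746926e-01, -9.57405241e-01,
        -1.79222767e-01],
       [ 0.00000000e+00,  0.00000000e+00,  0.00000000e+00,
         1.00000000e+00]])}
```

View pics/top0.png

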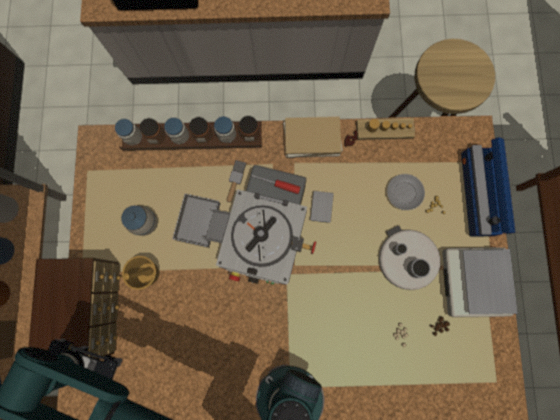

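View pics/side0.png

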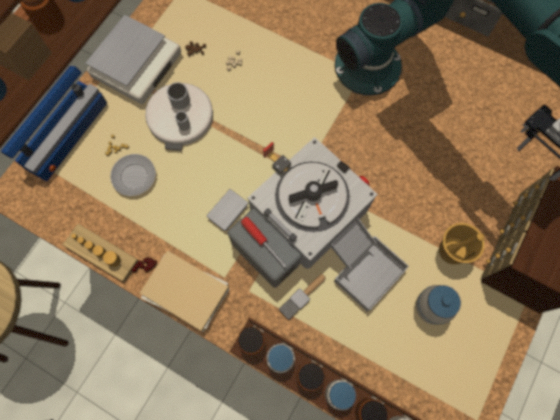

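The top picture shows the slicer with its hub at about (261,234), the red tab at about (313,245), the cowl toward the top with the screwdriver on it, and the chute to the left. The side picture shows the hub at about (314,190), the tab at about (267,148) and the orange stripe at about (320,212). Next I'll enlarge both and measure.

```bash
cat >> h.py <<'E'
def ray(n,u,v):
    c=viewer.camera_model(n);K=c['K'];Rm=R.from_euler('xyz',c['attitude']).as_matrix()
    d=np.array([(u-K[0,2])/K[0,0],-(v-K[1,2])/K[1,1],-1.])
    return np.array(c['xyz']),Rm@d
def onz(n,u,v,z):
    o,d=ray(n,u,v); return o+d*(z-o[2])/d[2]
E
python3 - <<'E'
from h import *
T=cv2.imread('pics/top0.png');S=cv2.imread('pics/side0.png')
a=cv2.resize(T[180:290,200:330],None,fx=4,fy=4,interpolation=cv2.INTER_CUBIC)[:440,:520]
b=cv2.resize(S[130:270,230:380],None,fx=3,fy=3,interpolation=cv2.INTER_CUBIC)
c=np.zeros((600,800,3),np.uint8)
a=cv2.resize(T[185:285,215:325],None,fx=3.6,fy=3.6,interpolation=cv2.INTER_CUBIC)
b=cv2.resize(S[135:265,240:380],None,fx=2.8,fy=2.8,interpolation=cv2.INTER_CUBIC)
c[:a.shape[0],:a.shape[1]]=a; c[:b.shape[0],400:400+b.shape[1]]=b
cv2.imwrite('pics/c0.png',c[:380])
for n,I,z in(('top',T,.19),('side',S,.19)):
    hsv=cv2.cvtColor(I,cv2.COLOR_BGR2HSV)
    m=(((hsv[...,0]<20)|(hsv[...,0]>172))&(hsv[...,1]>150)&(hsv[...,2]>90)).astype(np.uint8)
    k,l,s,ce=cv2.connectedComponentsWithStats(m)
    for i in range(1,k):
        p=onz(n,*ce[i],z)
        if s[i,4]>5 and np.hypot(p[0]-.38,p[1]-.05)<.3: 
            print(n,s[i],ce[i].round(1),I[l==i].mean(0).round(),p.round(3), onz(n,*ce[i],.162).round(3))
print(onz('top',261,233.5,.202),onz('side',314,188,.202))
E
```

```text
top [275 180  25  13 157] [287.  186.2] [ 41.  47. 133.] [ 0.655 -0.006  0.19 ] [ 0.662 -0.006  0.162]
top [312 243   3  10  15] [312.9 247.5] [ 43.  54. 128.] [ 0.467 -0.079  0.19 ] [ 0.47  -0.081  0.162]
top [229 274  11   7  50] [234.2 277.4] [ 40.  53. 129.] [0.384 0.154 0.19 ] [0.384 0.157 0.162]
side [263 143  10   9  35] [267.5 147.4] [ 53.  70. 148.] [ 0.469 -0.08   0.19 ] [ 0.458 -0.087  0.162]
side [361 175   8   9  33] [364.8 178.8] [ 55.  72. 169.] [0.421 0.173 0.19 ] [0.409 0.172 0.162]
side [242 218  24  26 243] [253.2 230.3] [ 48.  56. 162.] [0.676 0.001 0.19 ] [ 0.67  -0.004  0.162]
[0.50979722 0.07358667 0.202     ] [0.51076902 0.07687037 0.202     ]
```

View pics/c0.png

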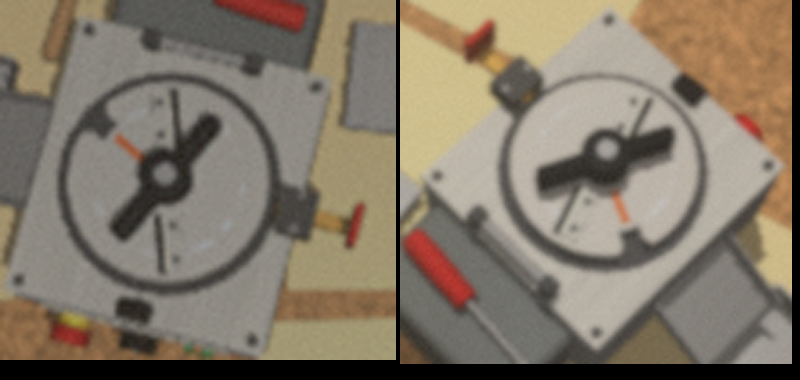

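The crops show the hub at full-image (260.8,233.3), the grip ends at (273.3,218.9) and (248.6,249.2), and the slot notch at about (244,220). The tab is at (313.9,247.5). The slot points up-left, so it sits roughly opposite the bar.

```bash
python3 - <<'E'
from h import *
t=lambda x,y:(x/3.6+215,y/3.6+185)
s=lambda x,y:((x-400)/2.8+240,y/2.8+135)
ang=lambda d:np.degrees(np.arctan2(d[1],d[0])).round(1)
for n,f,P in(('top',t,dict(hub=(165,174),g1=(210,122),g2=(121,231),slot=(103,124),so=(118,137),tab=(356,222),cL=(168,75),cR=(168,292),c3=(60,180),c4=(277,182))),
             ('side',s,dict(hub=(606,148),g1=(668,139),g2=(543,180),slot=(631,245),so=(623,212),tab=(478,40)))):
    q={k:onz(n,*f(*v),dict(hub=.202,g1=.196,g2=.196,tab=.19).get(k,.162)) for k,v in P.items()}
    h=q['hub']
    for k,v in q.items(): d=v-h; print(n,k,v[:2].round(4),np.hypot(*d[:2]).round(4),ang(d))
    print('grip',ang(q['g1']-q['g2']),np.linalg.norm(q['g1']-q['g2']), 'mid',(q['g1']+q['g2'])[:2]/2)
E
```

```text
top hub [0.5103 0.0741] 0.0 0.0
top g1 [0.5538 0.0367] 0.0573 -40.7
top g2 [0.4648 0.1109] 0.0585 141.0
top slot [0.5596 0.1288] 0.0737 48.0
top so [0.5481 0.1161] 0.0565 48.0
top tab [ 0.4691 -0.0817] 0.1612 -104.8
top cL [0.601 0.073] 0.0907 -0.7
top cR [0.4165 0.0748] 0.0938 179.5
top c3 [0.5123 0.1654] 0.0913 88.8
top c4 [ 0.507  -0.0182] 0.0923 -92.1
grip -39.8 0.11576943281983497 mid [0.50930223 0.07379591]
side hub [0.511  0.0758] 0.0 0.0
side g1 [0.4738 0.1184] 0.0565 131.1
side g2 [0.5627 0.0418] 0.0619 -33.3
side slot [0.5659 0.1345] 0.0804 46.9
side so [0.5424 0.1136] 0.0492 50.2
side tab [ 0.4735 -0.0769] 0.1572 -103.8
grip 139.2 0.11733162448246595 mid [0.51828559 0.08006645]
```

move_arm(targets=[[[0,0,-55],[0,0,0],1],[[-460,-317,-55],[0,0,150],1],[[-460,-317,-55],[0,0,150],1],[[-460,-317,-55],[0,0,150],1],[[-460,-317,-55],[0,0,150],1],[[-460,-317,-55],[0,0,150],1],[[-460,-317,-55],[0,0,150],1],[[-460,-317,-55],[0,0,150],1],[[-460,-317,-55],[0,0,150],1],[[-460,-317,-55],[0,0,150],1],[[-460,-317,-55],[0,0,150],1],[[-460,-317,-55],[0,0,150],1],[[-460,-317,-55],[0,0,150],1],[[-460,-317,-55],[0,0,150],1],[[-460,-317,-55],[0,0,150],1],[[-460,-317,-55],[0,0,150],1],[[-460,-317,-55],[0,0,150],1],[[-460,-317,-55],[0,0,150],1]])

```text
time: 2.35
tool_pos: [0.5102, 0.0746, 0.2604]
ee_rot: [-3.141, 0.0, 0.201]
wrist_force: [0.2, 0.3, -0.6]
width: 0.0944
```

```bash
python3 - <<'E'
from h import *
o=status.get_obs();print(o['time'],o['tool_pos'],np.degrees(o['ee_rot']),np.degrees(o['joint_positions']))
snap('wrist','w1');c=snap('top','top1')
a=cv2.imread('pics/w1.png');b=cv2.resize(cv2.imread('pics/top1.png')[185:285,215:325],None,fx=2,fy=2)
a[:200,:220]=b; cv2.imwrite('pics/w1b.png',a)
E
```

```text
2.35 [0.51017399 0.07457039 0.26035786] [-1.79993156e+02  1.00208682e-02  1.15313280e+01] [2.00994892e+00 3.55513888e-01 7.71964159e+01 5.21454550e-03
 1.02459085e+02 8.04797460e+01]
```

View pics/w1b.png

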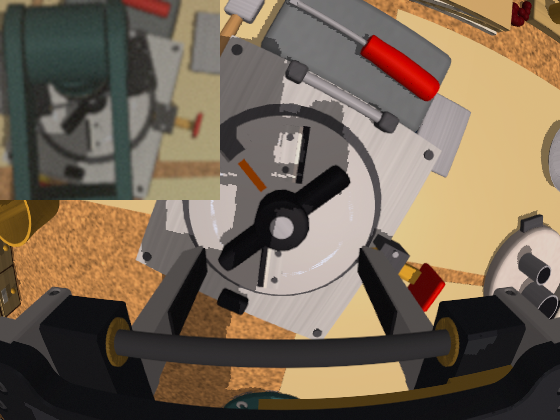

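The wrist view shows the hub at about (283,227), the grip ends at about (343,177) and (228,262), and the red tab at about (428,285). The fingers straddle the hub. I'll check these by wrist rays.

```bash
cat >> h.py <<'E'
def wz(u,v,z):
    o=status.get_obs();c=viewer.camera_model('wrist');K=c['K'];T=c['T_tool_cam']
    a=np.array([u-K[0,2],-(v-K[1,2])]);r=np.hypot(*a);th=r/K[0,0]
    d=np.r_[a/max(r,1e-9)*np.sin(th),-np.cos(th)]
    Rt=R.from_euler('xyz',o['ee_rot']).as_matrix()
    p=o['tool_pos']+Rt@T[:3,3];d=Rt@T[:3,:3]@d
    return p+d*(z-p[2])/d[2]
E
python3 - <<'E'
from h import *
h=wz(283,227,.202);print(h)
for k,p,z in(('g1',(343,176),.196),('g2',(227,263),.196),('tabT1',(436,265),.198),('tabT2',(410,308),.198),('lugA',(296,70),.168),('lugB',(387,121),.168),('ringL',(186,196),.15),('ringR',(381,205),.15)):
    q=wz(*p,z);d=q-h;print(k,q.round(4),np.hypot(*d[:2]).round(4),np.degrees(np.arctan2(d[1],d[0])).round(1))
I=cv2.imread('pics/w1.png');cv2.imwrite('pics/w1c.png',cv2.resize(I[130:330,180:460],None,fx=2.8,fy=2.8,interpolation=cv2.INTER_CUBIC))
E
```

```text
[0.51077815 0.07319136 0.202     ]
g1 [0.5585 0.0359 0.196 ] 0.0606 -38.0
g2 [0.4678 0.1122 0.196 ] 0.058 137.8
tabT1 [ 0.5004 -0.0691  0.198 ] 0.1427 -94.2
tabT2 [ 0.4534 -0.0602  0.198 ] 0.1452 -113.3
lugA [0.6336 0.0875 0.168 ] 0.1237 6.6
lugB [0.6099 0.0029 0.168 ] 0.1215 -35.4
ringL [0.5044 0.1652 0.15  ] 0.0923 94.0
ringR [ 0.5329 -0.0179  0.15  ] 0.0938 -76.3
```

View pics/w1c.png

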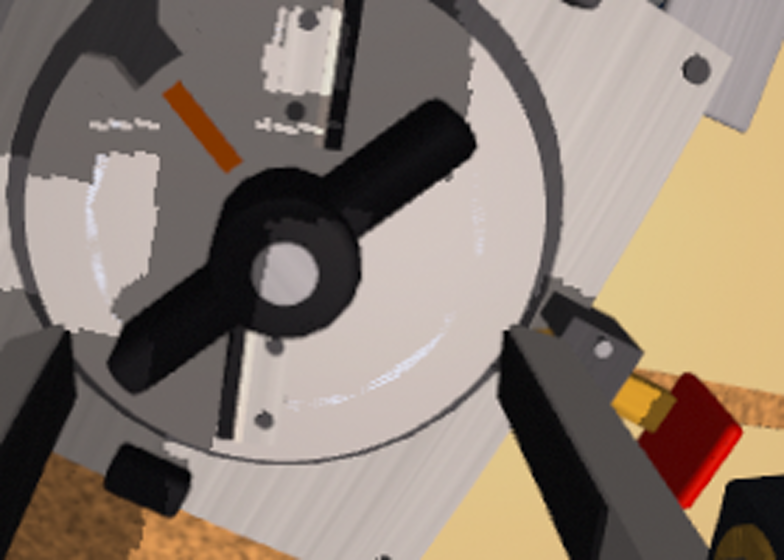

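move_arm(targets=[[[0,0,50],[0,0,0],1],[[0,0,80],[0,0,0],1],[[0,0,80],[0,0,0],1],[[0,0,80],[0,0,-10],1],[[0,0,80],[0,0,-20],1],[[0,0,80],[0,0,-30],1],[[0,0,80],[0,0,-40],1],[[0,0,80],[0,0,-50],1],[[0,0,80],[0,0,-60],1]])

```text
time: 3.58
tool_pos: [0.5118, 0.0753, 0.1829]
ee_rot: [3.138, -0.003, 1.253]
wrist_force: [1.8, 2.4, -0.8]
width: 0.0941
```

move_arm(targets=[[[0,0,0],[0,0,-10],1],[[0,0,0],[0,0,-20],1],[[0,0,0],[0,0,-30],1],[[0,0,0],[0,0,-40],1],[[0,0,0],[0,0,-50],1],[[0,0,0],[0,0,-60],1],[[0,0,0],[0,0,-70],1],[[0,0,0],[0,0,-80],1],[[0,0,0],[0,0,-90],1],[[0,0,0],[0,0,-100],1],[[0,0,0],[0,0,-110],1],[[0,0,0],[0,0,-110],1],[[0,0,0],[0,0,-105],1],[[0,0,-45],[0,0,-105],1],[[0,0,-45],[0,0,-105],1]])

```text
time: 5.45
tool_pos: [0.5127, 0.0746, 0.2308]
ee_rot: [3.141, 0.01, 3.077]
wrist_force: [-0.8, -0.8, 0.5]
width: 0.0939
```

move_arm(targets=[[[0,0,0],[0,0,165],1],[[0,0,0],[0,0,165],1],[[0,0,0],[0,0,165],1],[[0,0,0],[0,0,165],1],[[0,0,0],[0,0,165],1],[[0,0,0],[0,0,165],1],[[0,0,0],[0,0,165],1],[[0,0,0],[0,0,165],1],[[0,0,0],[0,0,165],1],[[0,0,0],[0,0,165],1],[[0,0,0],[0,0,165],1],[[0,0,0],[0,0,165],1],[[0,0,0],[0,0,165],1],[[0,0,0],[0,0,165],1],[[0,0,0],[0,0,165],1],[[0,0,0],[0,0,165],1],[[0,0,0],[0,0,165],1]])

```text
time: 7.58
tool_pos: [0.5102, 0.0745, 0.2253]
ee_rot: [3.142, 0.0, 0.199]
wrist_force: [0.1, -0.6, 0.6]
width: 0.094
```

```bash
python3 - <<'E'
from h import *
o=status.get_obs();print(o['time'],o['tool_pos'],np.degrees(o['ee_rot']),np.degrees(o['joint_positions']))
snap('wrist','w2')
E
```

```text
7.575 [0.51023636 0.07448091 0.22529075] [1.79999706e+02 2.87918279e-03 1.14064433e+01] [ 2.00371130e+00  4.27263609e-01  8.10663240e+01 -7.68485822e-04
  9.85092049e+01  8.05971543e+01]
```

View pics/w2.png

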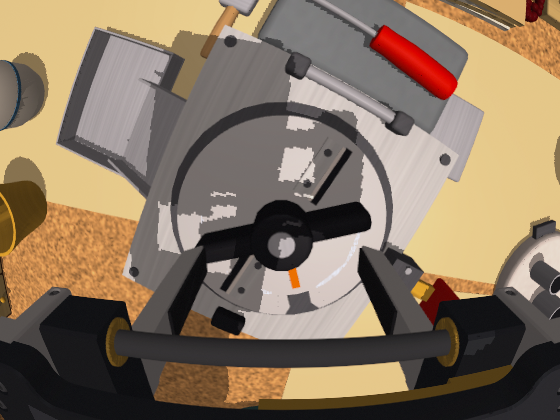

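The slot now faces bottom centre, at about (299,302). The grip ends are at about (365,216) and (205,245), the hub top at (285,244), and the tab at about (432,300).

```bash
python3 - <<'E'
from h import *
h=wz(285,244,.202);print(h)
g=np.array([.5105,.0745])
for k,p,z in(('g1',(362,217),.196),('g2',(205,247),.196),('slot',(299,296),.162),('stripe',(296,285),.162),('lugA',(297,58),.168),('lugB',(400,117),.168)):
    q=wz(*p,z);d=q[:2]-g;print(k,q.round(4),np.hypot(*d[:2]).round(4),np.degrees(np.arctan2(d[1],d[0])).round(1))
E
```

```text
[0.51130034 0.07197493 0.202     ]
g1 [0.5386 0.0235 0.196 ] 0.0582 -61.1
g2 [0.4948 0.1264 0.196 ] 0.0542 106.8
slot [0.4495 0.0464 0.162 ] 0.0672 -155.2
stripe [0.4598 0.0513 0.162 ] 0.0557 -155.4
lugA [0.6373 0.0888 0.168 ] 0.1276 6.5
lugB [0.6134 0.0047 0.168 ] 0.1243 -34.2
```

move_arm(targets=[[[0,0,0],[0,0,10],1],[[0,0,0],[0,0,20],1],[[0,0,0],[0,0,20],1],[[0,0,30],[0,0,20],1],[[0,0,45],[0,0,20],1],[[0,0,45],[0,0,12],1],[[0,0,45],[0,0,3],1],[[0,0,45],[0,0,-6],1],[[0,0,45],[0,0,-15],1],[[0,0,45],[0,0,-23],1],[[0,0,45],[0,0,-30],1],[[0,0,45],[0,0,-35],1],[[0,0,45],[0,0,-39],1],[[0,0,45],[0,0,-41],1],[[0,0,45],[0,0,-42],1],[[0,0,45],[0,0,-42],1],[[0,0,45],[0,0,-38],1],[[0,0,0],[0,0,-38],1],[[0,0,-15],[0,0,-38],1],[[0,0,-15],[0,0,-38],1]])

```text
time: 10.12
tool_pos: [0.5108, 0.0744, 0.2417]
ee_rot: [3.139, -0.002, 0.863]
wrist_force: [0.7, -0.1, -1.0]
width: 0.0939
```

```bash
python3 - <<'E'
from h import *
o=status.get_obs();print(o['time'],o['tool_pos'],np.degrees(o['ee_rot']),np.degrees(o['joint_positions']))
snap('wrist','w3')
E
```

```text
10.125 [0.51080991 0.07444934 0.24172332] [ 1.79876419e+02 -1.00333011e-01  4.94442435e+01] [ 2.00404619e+00  3.02262691e-01  7.93443383e+01 -9.83792578e-03
  1.00194512e+02  4.25581563e+01]
```

View pics/w3.png

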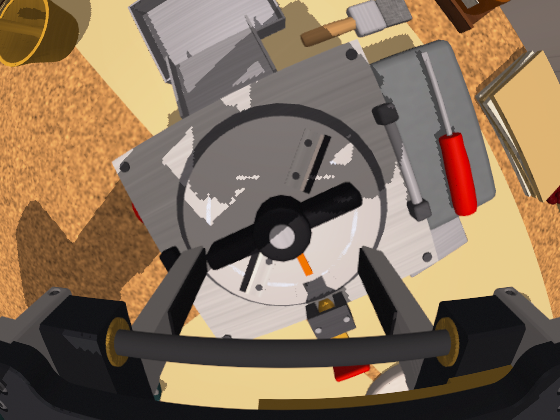

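The stripe runs toward the bar: stripe end at about (308,273), slot at about (318,287), brass bar at about (326,303), guide at about (331,318). I'll check the angles.

```bash
python3 - <<'E'
from h import *
a=cv2.imread('pics/w3.png');hsv=cv2.cvtColor(a,cv2.COLOR_BGR2HSV)
m=((hsv[...,0]>5)&(hsv[...,0]<18)&(hsv[...,1]>200)).astype(np.uint8);m[:245]=0;m[280:]=0;m[:,:290]=0;m[:,320:]=0
ys,xs=np.nonzero(m);print(len(xs),xs.mean(),ys.mean())
g=np.array([.5105,.0745]);A=lambda d:np.degrees(np.arctan2(d[1],d[0])).round(1)
for k,p,z in(('hub',(282,236),.202),('g1',(358,199),.196),('g2',(212,260),.196),('stripe',(xs.mean(),ys.mean()),.162),('nose',(326,303),.1615),('lugA',(385,106),.168),('lugB',(421,208),.168)):
    q=wz(*p,z);d=q[:2]-g;print(k,q.round(4),np.hypot(*d[:2]).round(4),A(d))
print(A(wz(358,199,.196)-wz(212,260,.196)),A(wz(385,106,.168)-wz(421,208,.168)))
c=cv2.resize(a[230:400,240:420],None,fx=4,fy=4,interpolation=cv2.INTER_CUBIC)[:600];cv2.imwrite('pics/w3c.png',c)
E
```

```text
151 304.3576158940397 264.27152317880797
hub [0.5105 0.0747 0.202 ] 0.0002 75.0
g1 [0.5692 0.0588 0.196 ] 0.0607 -15.0
g2 [0.455  0.0925 0.196 ] 0.0584 162.0
stripe [0.4981 0.0299 0.162 ] 0.0463 -105.5
nose [ 0.4878 -0.0157  0.1615] 0.093 -104.2
lugA [0.6334 0.0942 0.168 ] 0.1245 9.1
lugB [0.6085 0.0059 0.168 ] 0.1196 -35.0
-16.5 74.2
```

View pics/w3c.png

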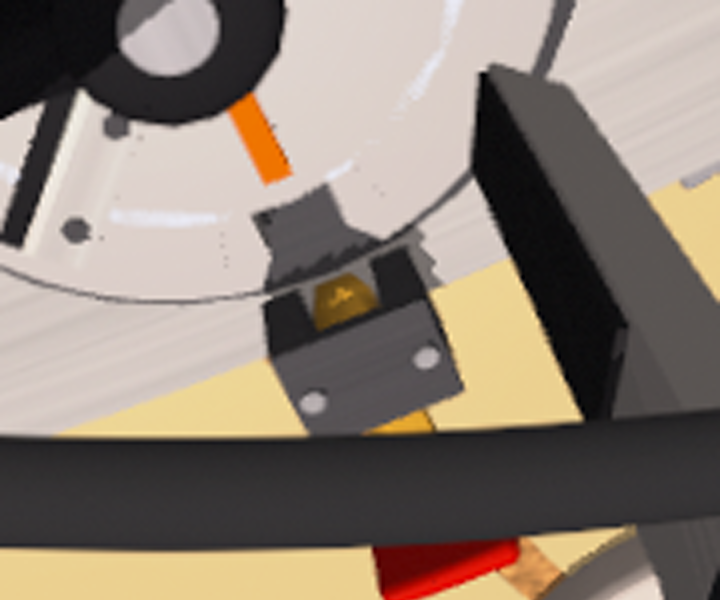

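move_arm(targets=[[[-60,28,-5],[0,0,-8],1],[[-120,57,-5],[0,0,-16],0],[[-185,88,-5],[0,0,-25.5],-1],[[-185,88,-5],[0,0,-25.5],-1],[[-185,88,-5],[0,0,-25.5],-1],[[-185,88,-5],[0,0,-25.5],-1],[[-185,88,-5],[0,0,-25.5],-1]])

```text
time: 11.05
tool_pos: [0.457, -0.122, 0.245]
ee_rot: [-3.141, -0.0, 1.31]
wrist_force: [0.2, 0.5, 0.1]
width: 0.0377
```

```bash
python3 - <<'E'
from h import *
o=status.get_obs();print(o['time'],o['tool_pos'],np.degrees(o['ee_rot']),o['width'])
snap('wrist','w4')
E
```

```text
11.05 [ 0.45703125 -0.12203381  0.24504567] [-1.79959325e+02 -2.80916523e-02  7.50512759e+01] 0.03766798205452587
```

View pics/w4.png

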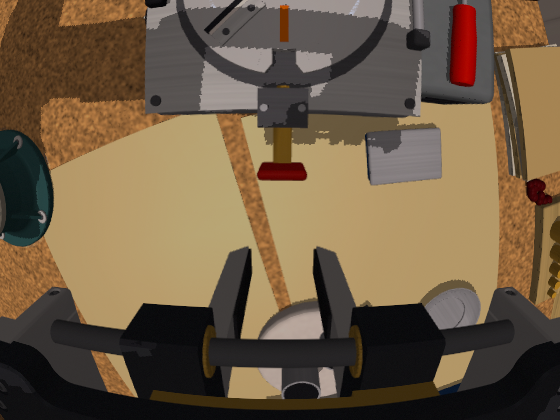

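The view is square-on: stripe, slot (285,65), nose (284,90) and tab (258–307, rows 163–180) lie in one line.

```bash
python3 - <<'E'
from h import *
o=status.get_obs();t=o['tool_pos'];R_=R.from_euler('xyz',o['ee_rot']).as_matrix()
for n,p,z in(('tab out',(283,180.5),.198),('tab top in',(283,173),.198),('tabL',(258,178),.198),('tabR',(307,178),.198),('nose',(284,88),.1615),('slot',(285,52),.162)):
    print(n,(1e3*R_.T@(wz(*p,z)-t)).round(1))
E
```

```text
tab out [39.   0.4 47.2]
tab top in [44.5  0.4 47.2]
tabL [ 40.9 -17.3  47.2]
tabR [40.9 17.4 47.2]
nose [107.3   1.2  83.7]
slot [137.    1.9  83.3]
```

move_arm(targets=[[[0,0,40],[0,0,0],-1],[[0,0,65],[0,0,0],-1],[[0,0,65],[0,0,0],-1],[[10,0,65],[0,0,0],-1],[[20,0,65],[0,0,0],-1],[[26,0,65],[0,0,0],-1],[[30,0,65],[0,0,0],-1],[[34,0,65],[0,0,0],-1],[[38,0,65],[0,0,0],-1],[[42,0,65],[0,0,0],-1],[[46,0,65],[0,0,0],-1],[[50,0,65],[0,0,0],-1],[[54,0,65],[0,0,0],-1],[[57,0,65],[0,0,0],-1],[[59,0,65],[0,0,0],-1],[[59,0,65],[0,0,0],-1]])

```text
time: 13.1
tool_pos: [0.472, -0.0659, 0.1803]
ee_rot: [-3.141, -0.001, 1.308]
wrist_force: [0.4, -0.8, 0.6]
width: 0.0003
```

move_arm(targets=[[[1,0,0],[0,0,0],-1],[[2,0,0],[0,0,0],-1],[[3,0,0],[0,0,0],-1],[[4,0,0],[0,0,0],-1],[[4,0,0],[0,0,0],-1]])

```text
time: 13.72
tool_pos: [0.4721, -0.0657, 0.1804]
ee_rot: [-3.141, 0.007, 1.306]
wrist_force: [-3.6, -9.5, 0.9]
width: 0.0002
```

move_arm(targets=[[[2,0,0],[0,0,0],-1],[[4,0,0],[0,0,0],-1],[[4,0,0],[0,0,0],-1]])

```text
time: 14.1
tool_pos: [0.4721, -0.0656, 0.1805]
ee_rot: [-3.141, 0.015, 1.303]
wrist_force: [-5.8, -18.3, 1.9]
width: 0.0007
```

```bash
python3 - <<'E'
from h import *
o=status.get_obs();print(o['time'],o['tool_pos'],o['wrist_force'])
snap('wrist','w5')
cv2.imwrite('pics/w5c.png',cv2.resize(cv2.imread('pics/w5.png')[0:280,140:420],None,fx=2.1,fy=2.1,interpolation=cv2.INTER_CUBIC))
E
```

```text
14.1 [ 0.47207158 -0.06557209  0.1805449 ] [ -5.8119965  -18.28352903   1.94995026]
```

View pics/w5c.png

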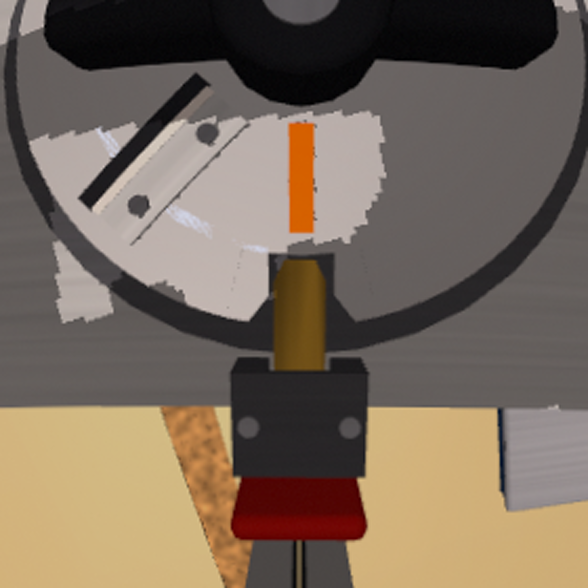

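The bar is at its end stop with its nose (crop (299,262)) at the bottom of the slot (crop row 253). I'll back off along the push line, then raise the tool.

move_arm(targets=[[[-8,0,0],[0,0,0],-1],[[-20,0,0],[0,0,0],-1],[[-40,0,0],[0,0,0],-1],[[-40,0,-40],[0,0,0],-1],[[-40,0,-70],[0,0,0],-1],[[-40,0,-70],[0,0,0],-1],[[-40,0,-70],[0,0,0],-1]])

```text
time: 15.02
tool_pos: [0.4634, -0.0968, 0.249]
ee_rot: [-3.14, -0.001, 1.308]
wrist_force: [-0.0, 0.5, 0.1]
width: 0.0003
```

```bash
python3 - <<'E'
from h import *
o=status.get_obs();print(o['time'],o['tool_pos'],o['wrist_force'])
snap('wrist','w6')
cv2.imwrite('pics/w6c.png',cv2.resize(cv2.imread('pics/w6.png')[0:280,140:420],None,fx=2.1,fy=2.1,interpolation=cv2.INTER_CUBIC))
E
```

```text
15.025 [ 0.46337479 -0.09678252  0.24899779] [-0.04123046  0.45568572  0.13698159]
```

View pics/w6c.png

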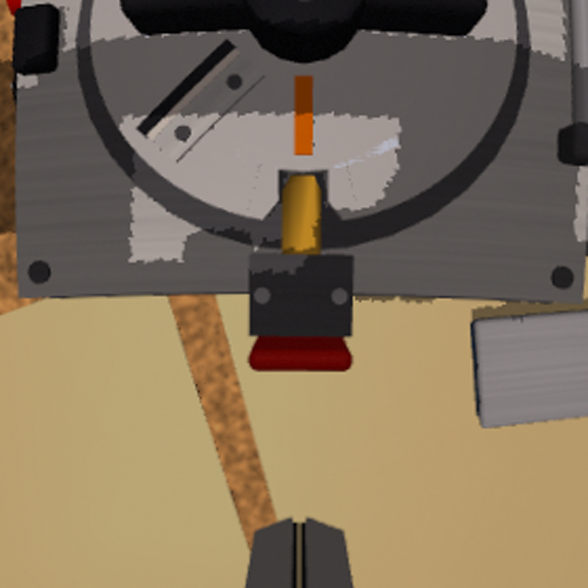

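The bar stays home with its nose at the slot bottom (crop about (301,175)). The fingers are clear of the tab and the wrist force is about zero.

```bash
python3 -c "
from bench import order;print(order.close_job())"
```

```text
the job is handed in; nothing more can be done
None
```

The knife disc is locked and the job is handed in, at about 15 s of the 51 s allowed. No verdict is reported back.

**What I did:** I turned the disc about 205° anticlockwise with the open fingers straddling the hub and pushing both grip ends. This took two strokes because of the last joint's range. I then pushed the red tab with the shut fingers until the bar stopped.

**Last checks:**
- **Alignment before the push:** the slot stripe was at -105.5° and the bar nose at -104.2°, about 1° apart.
- **End stop:** raising the push from 10 N to about 19 N moved the bar only about 0.1 mm further.
- **After backing off:** the picture shows the nose still at the bottom of the slot. The arm is clear, with about 0.5 N at the wrist, which is sensor noise.

**One disagreement:** the travel worked out from the camera came to about 27 mm, against the 31 mm nominal. I put this down to error in estimating where the fingers first met the tab, since the force and the picture both show the bar home.

I saw nothing else on the bench moved and no blade contact, but I did not measure either after the push.

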